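Set up the lens edger for the next batch

ROBOT

A 6-joint arm with a two-finger parallel gripper is mounted at the origin on the work surface. World frame = base frame: x ahead of the robot, y to its left, z up, the work surface at z = 0. Lengths are in mm, angles in rad, forces in N, time in s.
With the tool pointing down it reaches from about 400 to 925 mm from the base axis. Payload 12.5 kg.
Tool frame: the origin (TCP) lies at the very end of the fingers, on their centre line; the grasp point (between the pads) lies 19 mm behind it (robot.grip_depth is the distance from the TCP to the grasp point, in mm); z points along the fingers, y is the line along which they close (so a half turn about z gives the same grasp; the last joint's range is limited). The gripper opens to 95 mm and grips with 3 to 60 N. Pads are 20 mm wide; open, the fingers measure 119 mm over their backs; the gripper's body (75 mm by 180 mm) begins 59 mm behind the grasp point.
Start: joints at [1.133, 0.491, 1.559, -0, 1.092, -0.106], TCP at [203.575, 590.935, 214.661] pointing down, gripper open.
Joint ranges: [-3.1, 3.1], [-0.84, 2.19], [0.05, 2.79], [-1.13, 4.28], [0.06, 2.93], [-2.69, 2.69]. Speed limits (rad/s): [2.22, 2.22, 2.79, 3.14, 3.14, 3.14].

INTERFACE

Orientations are given as a 3x3 rotation matrix whose columns are the frame's x, y, z axes.
In Python, from station import get_state, imaging, robot gives the robot as it stands. The module is installed in compiled form; this text tells all that it offers.
- The arm moves only by the tool move_arm, never from a script. Its argument "increments" is a list of rows, each a list of 3 entries, a list of its own where there are three numbers: the shift along the tool's x, y, z in mm, then the turn about the tool's z in degrees, then the finger opening in mm, from 0 to 95.1. A call has exactly 5 rows; each row shifts and turns the commanded pose from where the row before left it, along the tool's axes as they then stand; what a row does not reach is not made up. A row lasts 1/10 s, in which the tool goes at most 50 mm and 8.59 degrees, less where a joint would pass 70% of its speed; a pose out of reach is approached as far as the arm can. A call is refused whole if a number of a shift passes 50 or a number of a turn 8.59, either way. A call with a gripper value outside its range is refused whole. The fingers move at their own pace and stop on an object; the grip force is fixed at half the most. Time passes only in rows, so rows that do not move let the fingers close, or fill a call up. It gives the time, the measured TCP pose, the force, the opening and the grip force at its end, in the units of the state.
- get_state(): the state, without advancing time (a new reading comes with each control period).
- imaging.get_image(name): name is "scene" or "top"; returns a dict with "color" (420x560x3 uint8, blue, green, red), "range_z" (420x560 float32, mm along the optical axis (not along the pixel's ray), 0 where there is no reading), "fov_y" (degrees; the focal length in pixels is half the picture's height over the tangent of half this angle, whatever the lens; pixels are square), "cx", "cy" (the principal point, pixels), "D" ([k1, k2, p1, p2, k3] as OpenCV has them; the pictures are not rectified), "rvec" (rotation vector, rad) and "tvec" (3), from world to camera coordinates, as OpenCV has them. Camera axes: x right, y down, z forward; pixel columns grow to the right and rows downward; lengths in mm; the calibration is good to about 2 mm. A picture is of the moment at which its call begins.
- robot.job_done(): hands the job in; it is judged then, once.
The state is a dict: "time": time; "joints": joint angles; "dq": joint speeds; "joint_efforts": joint torques, N m; "tcp_pos": TCP position; "tool_rot": TCP orientation; "ft_force": force on the tool from outside, world axes, zero at the start; "torque": the same for the moment, N m; "finger_gap": opening from 0.0 (shut) to 1.0 (fully open); "finger_force": force on a finger pad.
Only numpy, scipy, OpenCV 4.12 (cv2) and the standard library are available. Lean on these libraries where they do the work, as an engineer would, in place of code of your own. Each camera call takes 0.05 s, during which the arm holds its last target. There are 200 camera calls.

TASK

Set the lens edger up for the next batch: hang every job basket on the rack by its handle, each on its own hook, hanging still at the end. On the setting unit, turn the axis knob so that its red tip faces the green mark, and after that take the size reading twice: each time pull the sprung size slide out until its pointer stands level with the orange rider, hold it there for two seconds and let it go fully home. Leave the rest of the bench as it is.

Things in the scene. Friction and masses are not known exactly. Their poses are not given: they have to be found in the camera images.
- rack: fixed grey hook rack, 420 mm long along its y, 170 mm high: an aluminium beam on two uprights with three loop hooks that stick out from the beam along its -x (towards the robot). Hooks are 140 mm apart. Origin: under the middle of the beam, on the table
- hook_1 (a point): seat of the right-hand (the rack's -y) hook: where the centre of a basket's bar lies when hung mid-hook, 174 mm above the table. The hook is a dark wire loop, 30 mm wide (y); level arms (top at 170 mm) run from the beam, 38 mm behind this point, to an upturned lip 39 mm in front (lip top 186 mm up, beam top 171). Axes as the rack: x from lip to beam
- hook_2 (a point): seat of the middle hook: where the centre of a basket's bar lies when hung mid-hook, 174 mm above the table. The hook is a dark wire loop, 30 mm wide (y); level arms (top at 170 mm) run from the beam, 38 mm behind this point, to an upturned lip 39 mm in front (lip top 186 mm up, beam top 171). Axes as the rack: x from lip to beam
- hook_3 (a point): seat of the left-hand (the rack's +y) hook: where the centre of a basket's bar lies when hung mid-hook, 174 mm above the table. The hook is a dark wire loop, 30 mm wide (y); level arms (top at 170 mm) run from the beam, 38 mm behind this point, to an upturned lip 39 mm in front (lip top 186 mm up, beam top 171). Axes as the rack: x from lip to beam
- basket_blue: loose job basket (may be absent), 160 g: open blue tray 70 (x) x 90 (y) x 40 mm; origin under its centre, z up. Fixed bail handle in the y-z plane: wires up at y = +-41 mm, level bar along y, 8 mm thick, 131 mm up. To grip: a white tag upright on the bar's middle, 10 thick (x), 36 wide (y), 134 to 176 mm up. Same when turned half round
- basket_blue_bar (a point): middle of that basket's handle bar; it goes over a hook
- basket_red: loose job basket (may be absent), 160 g: open red tray 70 (x) x 90 (y) x 40 mm; origin under its centre, z up. Fixed bail handle in the y-z plane: wires up at y = +-41 mm, level bar along y, 8 mm thick, 131 mm up. To grip: a white tag upright on the bar's middle, 10 thick (x), 36 wide (y), 134 to 176 mm up. Same when turned half round
- basket_red_bar (a point): middle of that basket's handle bar; it goes over a hook
- basket_yellow: loose job basket (may be absent), 160 g: open yellow tray 70 (x) x 90 (y) x 40 mm; origin under its centre, z up. Fixed bail handle in the y-z plane: wires up at y = +-41 mm, level bar along y, 8 mm thick, 131 mm up. To grip: a white tag upright on the bar's middle, 10 thick (x), 36 wide (y), 134 to 176 mm up. Same when turned half round
- basket_yellow_bar (a point): middle of that basket's handle bar; it goes over a hook
- unit: fixed white setting unit of the lens edger, 240 (x) x 220 (y) x 50 mm; origin under its centre, its -x side faces the robot. On its top: the axis knob on the right (-y) and the sprung size slide on the left (+y)
- knob_grip (a point): on the axis knob's vertical axis, 92 mm above the table, at the height to grip. The knob is a black disc with an upright fin 58 long x 12 thick, from 68 to 106 mm above the table; it turns about the vertical with slight friction and stays where left
- notch (a point): the red tip of the axis knob's fin, 29 mm out from the knob's axis, on the fin's top. Its x axis runs along the fin, from the red tip towards the plain end
- axis_mark (a point): the green mark on the grey ring round the knob, 40 mm out from the knob's axis; the ring is not to be turned. Its x axis runs from the mark to the knob's axis
- axis_knob (a joint): angle of the knob, rad, growing anticlockwise from above, from -1.0 to 2.9; 0 when the red tip points to the unit's -x side; the green mark may be up to 0.6 rad to either side of that
- size_slide (a joint): how far the size slide is pulled out, m: 0 fully home, 0.1 at its stop. It is pulled along the unit's -x (towards the robot) against a spring: about 3 N to start and 1.1 N more per 10 mm; let go, it runs home by itself
- slide_grip (a point): middle of the size slide's blue upright grip, 92 mm above the table: 12 thick (x) x 40 wide (y), its top at 108 mm, clear from 62 mm up
- pointer (a point): end of the size slide's red pointer, over the scale
- rider (a point): the orange rider beside the scale, 8 mm long along x, a stiff marker that sets the length, not to be shifted; 35 to 80 mm from the home place of the pointer. Axes as the unit: x along the scale, away from the robot
- spray: bystander: white spray bottle, 44 mm across, 120 mm high, origin under its centre
- marker: bystander: red marker pen lying down, 130 mm long, 18 mm thick, origin under its centre
- mug: bystander: white mug, 80 mm across, 90 mm high, origin under its centre
- ruler: bystander: aluminium ruler lying flat, 160 x 25 x 4 mm, origin under its centre

How it is judged (in metres and radians):
On the way, in this order (a step that is already met when the one before it is completed fails the run):
1. the knob's red tip faces the green mark (angle between the x axis of notch and the x axis of axis_mark, either way round below 0.12 rad and horizontal distance between notch and axis_mark below 0.02 m), for 0.2 s.
2. the size slide is held with its pointer level with the orange rider for a second or more (x of pointer in the frame of rider between -0.005 and 0.005 m), for 1 s.
3. the size slide is home again (value of joint size_slide below 0.005 m), for 0.1 s.
4. the size slide is held level with the rider a second time (all of step 2), for 1 s.
At the end, for the whole second after the job is handed in: every present basket hangs nearly still (under 0.1 m/s) by its bar in a hook (bar within 38 mm along, 30 across, 8 in height of the seat; tilt under 0.3 rad); red tip faces green mark within 0.12 rad; slide home within 5 mm, held twice before at the rider (5 mm, 1 s), knob set (all of step 1 and ((x of basket_blue_bar in the frame of hook_1 between -0.038 and 0.038 m and y of basket_blue_bar in the frame of hook_1 between -0.03 and 0.03 m and z of basket_blue_bar in the frame of hook_1 between -0.008 and 0.008 m) or (x of basket_blue_bar in the frame of hook_2 between -0.038 and 0.038 m and y of basket_blue_bar in the frame of hook_2 between -0.03 and 0.03 m and z of basket_blue_bar in the frame of hook_2 between -0.008 and 0.008 m) or (x of basket_blue_bar in the frame of hook_3 between -0.038 and 0.038 m and y of basket_blue_bar in the frame of hook_3 between -0.03 and 0.03 m and z of basket_blue_bar in the frame of hook_3 between -0.008 and 0.008 m)) and angle between each of basket_blue, basket_red, basket_yellow's own z axis and vertical below 0.3 rad and linear speed of each of basket_blue, basket_red, basket_yellow below 0.1 m/s and ((x of basket_red_bar in the frame of hook_1 between -0.038 and 0.038 m and y of basket_red_bar in the frame of hook_1 between -0.03 and 0.03 m and z of basket_red_bar in the frame of hook_1 between -0.008 and 0.008 m) or (x of basket_red_bar in the frame of hook_2 between -0.038 and 0.038 m and y of basket_red_bar in the frame of hook_2 between -0.03 and 0.03 m and z of basket_red_bar in the frame of hook_2 between -0.008 and 0.008 m) or (x of basket_red_bar in the frame of hook_3 between -0.038 and 0.038 m and y of basket_red_bar in the frame of hook_3 between -0.03 and 0.03 m and z of basket_red_bar in the frame of hook_3 between -0.008 and 0.008 m)) and ((x of basket_yellow_bar in the frame of hook_1 between -0.038 and 0.038 m and y of basket_yellow_bar in the frame of hook_1 between -0.03 and 0.03 m and z of basket_yellow_bar in the frame of hook_1 between -0.008 and 0.008 m) or (x of basket_yellow_bar in the frame of hook_2 between -0.038 and 0.038 m and y of basket_yellow_bar in the frame of hook_2 between -0.03 and 0.03 m and z of basket_yellow_bar in the frame of hook_2 between -0.008 and 0.008 m) or (x of basket_yellow_bar in the frame of hook_3 between -0.038 and 0.038 m and y of basket_yellow_bar in the frame of hook_3 between -0.03 and 0.03 m and z of basket_yellow_bar in the frame of hook_3 between -0.008 and 0.008 m)) and value of joint size_slide below 0.005 m and velocity of joint size_slide below 0.02 m/s); the robot touches nothing.
It fails at once if the spray, marker, mug or ruler is moved by more than 40 mm (distance of any of spray, marker, mug, ruler from where it was at the start of the episode above 0.04 m).
It fails at once if the ring with the green mark is turned or the orange rider is shifted, by more than 8 mm (distance of any of axis_mark, rider from where it was at the start of the episode above 0.008 m).
Of basket_blue, basket_red, basket_yellow only 2 to 3 are there at a start; the rules pass over those that are not, and their reading is None.
At some moment in a run one of basket_blue, basket_red, basket_yellow may be knocked a few centimetres aside while the robot is not near it.
Once in a run the grip may slacken for a moment while it holds something.
It also fails if it takes over 184 s, if anything falls off the work surface, if the arm or the gripper's body presses on something with over 40 N, if the wrist force passes 120 N, or if a joint passes its speed limit or range.

## Working session

There is one attempt and no reset: what is moved stays moved. The work goes in short steps, Python scripts to look and compute and a tool call to move; the robot and the scene stay as the last step left them, time stands still between calls to the robot, and variables do not carry over. Pictures are saved under pics/ and viewed, at most 14 in all, crops included, and the job is handed in when it is done.

Besides the shell and the picture viewer there is one more tool, called after "Call:" in YAML: its name, and indented under it one key for each argument. move_arm: Moves the arm, as the interface text tells. Its arguments: {"type":"object","properties":{"increments":{"type":"array","items":{"type":"array"}}},"required":["increments"]}

```bash
mkdir -p pics
cat > h.py <<'E'
import numpy as np, cv2
from station import get_state, imaging, robot
def cam(n):
    d=imaging.get_image(n); h,w=d["color"].shape[:2]
    f=h/2/np.tan(np.radians(d["fov_y"])/2)
    d["K"]=np.array([[f,0,d["cx"]],[0,f,d["cy"]],[0,0,1]]); d["D"]=np.array(d["D"],float)
    d["R"]=cv2.Rodrigues(np.array(d["rvec"],float))[0]; d["t"]=np.array(d["tvec"],float).reshape(3)
    return d
def ray(d,uv):
    p=cv2.undistortPoints(np.array(uv,float).reshape(-1,1,2),d["K"],d["D"]).reshape(-1,2)
    return -d["R"].T@d["t"], np.c_[p,np.ones(len(p))]@d["R"]
def on_z(d,uv,z):
    c,r=ray(d,uv); return c+r*((z-c[2])/r[:,2])[:,None]
def cloud(d):
    h,w=d["range_z"].shape; v,u=np.mgrid[:h,:w]
    c,r=ray(d,np.c_[u.ravel(),v.ravel()])
    return (c+r*d["range_z"].reshape(-1,1)).reshape(h,w,3)
def proj(d,P):
    return cv2.projectPoints(np.array(P,float).reshape(-1,1,3),np.array(d["rvec"],float),d["t"],d["K"],d["D"])[0].reshape(-1,2)
E
python3 - <<'E'
from h import *
for n in("scene","top"):
    d=cam(n); cv2.imwrite(f"pics/{n}0.png",d["color"]); print(n,-d["R"].T@d["t"],d["R"][2],d["K"][0,0])
s=get_state(); print(s["time"],s["tcp_pos"],s["tool_rot"],s["finger_gap"])
E
```

```text
scene [1177.64837347 -691.77533731  804.03460464] [-0.53058897  0.5964901  -0.60222496] 382.30405211498095
top [ 327.95485065    7.93477738 1651.11211539] [ 0.16716615 -0.00751343 -0.98590011] 494.82096405101566
0.1 [203.47200934 590.73734701 214.13022218] [[-9.45454676e-01  3.25753406e-01 -4.17793169e-04]
 [ 3.25753655e-01  9.45454277e-01 -8.75046887e-04]
 [ 1.09954834e-04 -9.63414823e-04 -9.99999530e-01]] 1.0012267178279959
```

View pics/scene0.png

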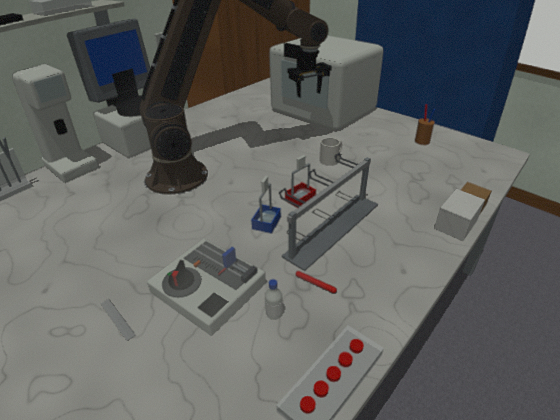

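View pics/top0.png

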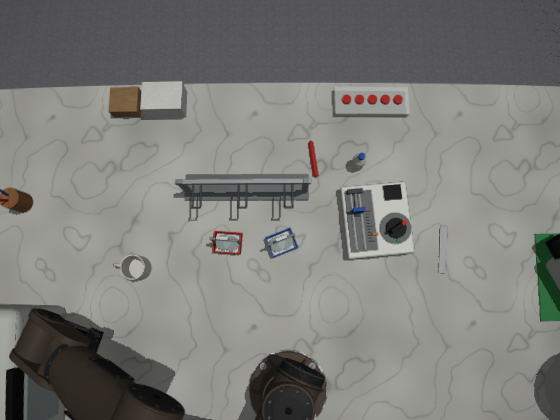

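Top view shows red basket at (228,243), blue at (281,241), no yellow, rack beam along row 183, unit at (377,220) with the knob at (395,229). Baskets and unit are both in the scene view too.

Run:
```python
from h import *
a=cam("top"); b=cam("scene"); np.set_printoptions(precision=1,suppress=True)
A=cv2.resize(a["color"][165:265,330:430],(400,400),interpolation=cv2.INTER_CUBIC)
B=cv2.resize(b["color"][235:335,140:270],(520,400),interpolation=cv2.INTER_CUBIC)[:, :400]
C=cv2.resize(a["color"][170:270,170:320],(450,200*3//2),interpolation=cv2.INTER_CUBIC)
C=np.hstack([C,np.zeros((300,350,3),np.uint8)]); 
cv2.imwrite("pics/c1.png",cv2.resize(np.vstack([np.hstack([A,B])]),(800,400)))
cv2.imwrite("pics/c2.png",cv2.resize(a["color"][170:270,170:320],(795,530),interpolation=cv2.INTER_CUBIC))
def comps(d,name,lo,hi,zr,xr=(300,900),yr=(-500,500)):
    X=cloud(d); hsv=cv2.cvtColor(d["color"],cv2.COLOR_BGR2HSV)
    m=cv2.inRange(hsv,lo,hi)
    m[(X[...,0]<xr[0])|(X[...,0]>xr[1])|(X[...,1]<yr[0])|(X[...,1]>yr[1])|(X[...,2]<zr[0])|(X[...,2]>zr[1])]=0
    n,l,s,c=cv2.connectedComponentsWithStats(m)
    for i in range(1,n):
        if s[i,4]>=3: 
            P=X[l==i]; print(name,c[i],s[i,4],"med",np.median(P,0),"min",P.min(0),"max",P.max(0))
for n,d in(("top",a),("scene",b)):
    print(n)
    comps(d,"red",(0,110,70),(6,255,255),(3,250)); comps(d,"red2",(172,110,70),(180,255,255),(3,250))
    comps(d,"orange",(7,110,80),(25,255,255),(3,250)); comps(d,"green",(40,80,50),(85,255,255),(3,250))
    comps(d,"blue",(100,100,50),(130,255,255),(3,250)); comps(d,"hi white",(0,0,100),(180,60,255),(135,200))
```

```text
top
red [312.8 158.7] 173 med [761.3 -92.8  17.5] min [ 702.1 -106.9    4. ] max [827.5 -77.3  26.5]
red [367.7 210.2] 6 med [ 576.6 -266.3   60.9] min [ 574.2 -274.1   54.7] max [ 577.9 -261.2   63.6]
red [404.2 222.2] 24 med [ 529.6 -375.2  107.2] min [ 520.6 -393.9   52.8] max [ 544.  -366.1  114.7]
red [227.5 241.9] 159 med [474.7 190.1  39.1] min [441.4 147.6   4.8] max [517.9 242.8  57.5]
orange [374.5 233.5] 12 med [ 499.6 -286.9   59.4] min [ 497.6 -295.2   53.6] max [ 502.  -277.9   65.1]
green [397.5 240.1] 15 med [ 477.8 -361.7   55.7] min [ 471.2 -367.2   50.9] max [ 485.1 -356.9   60.4]
blue [361.3 155.8] 36 med [ 743.4 -241.7  120.4] min [ 735.3 -251.1   88.4] max [ 758.4 -234.6  128.2]
blue [357.9 209.9] 70 med [ 570.1 -227.4  106. ] min [ 564.8 -250.7   46.8] max [ 588.3 -211.1  119.1]
blue [277.4 233.8] 55 med [505.8  33.5  39.6] min [473.3 -18.9   3.3] max [522.4  70.9  49.3]
blue [285.  249.1] 57 med [450.5  -2.1  39.4] min [431.  -34.9   4.6] max [489.2  57.5  47.9]
hi white [241.3 180.6] 564 med [653.5 137.9 171.8] min [644.7 -73.5 161.6] max [660.8 341.7 183.3]

[... 3459 characters left out ...]
44.7] max [663.9  86.9 150. ]
hi white [318. 203.] 3 med [662.6  48.8 147.5] min [660.4  44.3 146.5] max [662.9  57.2 148.7]
hi white [314. 206.] 3 med [663.2  29.1 149.2] min [660.3  28.5 144.5] max [664.   32.6 151.2]
hi white [310. 209.] 3 med [661.7  10.4 148.2] min [661.    8.7 145.5] max [663.1  17.  149.2]
hi white [306. 212.] 3 med [662.1  -6.7 147.7] min [660.9 -11.8 147.3] max [662.6  -0.5 147.9]
hi white [301.8 215. ] 4 med [662.6 -26.9 149.4] min [661.9 -30.4 147.3] max [663.8 -22.5 151.8]
hi white [289.2 216.4] 5 med [655.6 -71.4 167.7] min [650.5 -77.7 166. ] max [659.6 -69.1 171.3]
hi white [296.9 220. ] 7 med [661.6 -49.9 145.8] min [661.  -52.1 136.1] max [662.9 -37.4 148.2]
```

View pics/c1.png

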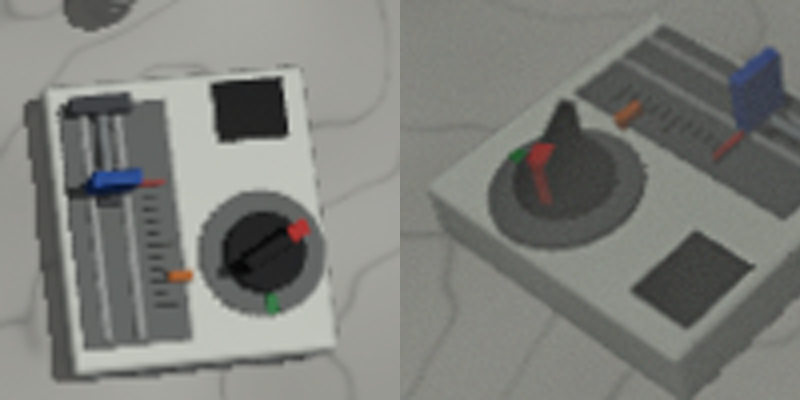

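View pics/c2.png

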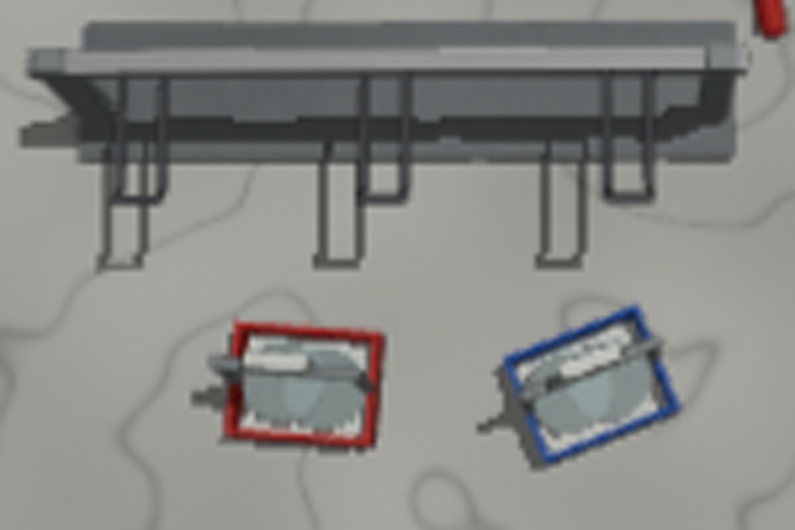

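The crop shows the unit with knob axis near top px (395.5,227.5), red tip pointing away-right (405,222), green mark at (398,240), orange rider (375,234), pointer (370,211). Second crop: red tray nearly square to the rack, blue tray turned about 20°.

```bash
cat > m.py <<'E'
from h import *
np.set_printoptions(precision=2,suppress=True)
def mask(d,lo,hi,roi=None):
    m=cv2.inRange(cv2.cvtColor(d["color"],cv2.COLOR_BGR2HSV),lo,hi)
    if roi is not None:
        k=np.zeros_like(m); x,y,w,h=roi; k[y:y+h,x:x+w]=255; m&=k
    return m
RED=((0,110,70),(6,255,255)); BLUE=((100,100,50),(130,255,255)); ORG=((7,110,80),(25,255,255)); GRN=((40,80,50),(85,255,255))
def tray(d,col,X):   # tray rim seen from above, z 40
    m=mask(d,*col)
    m[(X[...,2]<25)|(X[...,2]>58)|(X[...,1]<-120)|(X[...,0]>700)|(X[...,0]<300)]=0
    v,u=np.nonzero(m); P=on_z(d,np.c_[u,v],40)[:,:2].astype(np.float32)
    (c,s,a)=cv2.minAreaRect(P)
    if s[0]>s[1]: a-=90   # long side is basket y: angle of basket x axis
    return np.array(c),s,(a+90)%180-90
def tag(d,X,c):
    q=(X[...,2]>165)&(X[...,2]<185)&(np.hypot(X[...,0]-c[0],X[...,1]-c[1])<45)
    v,u=np.nonzero(q); P=on_z(d,np.c_[u,v],176)[:,:2].astype(np.float32); r=cv2.minAreaRect(P); return len(P),r
E
python3 - <<'E'
from m import *
a=cam("top"); b=cam("scene"); X=cloud(a)
for n,c in(("blue",BLUE),("red",RED)):
    t=tray(a,c,X); print(n,t,"tag",tag(a,X,t[0]))
# rack beam
g=mask(a,(0,0,100),(180,60,255)); g[(X[...,2]<160)|(X[...,2]>184)|(X[...,0]<640)|(X[...,0]>668)]=0
v,u=np.nonzero(g); P=on_z(a,np.c_[u,v],171)[:,:2].astype(np.float32); print("beam",cv2.minAreaRect(P),P.min(0),P.max(0))
# lips
q=(X[...,2]>176)&(X[...,2]<195)&(X[...,0]>545)&(X[...,0]<585); n,l,s,c=cv2.connectedComponentsWithStats(q.astype(np.uint8))
for i in range(1,n):
    if s[i,4]>2: print("lip",s[i,4],on_z(a,[c[i]],184)[0])
# arms per y
q=(X[...,2]>158)&(X[...,2]<178)&(X[...,0]>575)&(X[...,0]<635); v,u=np.nonzero(q); P=on_z(a,np.c_[u,v],169); ys=np.sort(P[:,1]); sp=np.split(ys,np.nonzero(np.diff(ys)>6)[0]+1); print("arms",[(round(float(k.mean()),1),len(k)) for k in sp])
# unit
w=mask(a,(0,0,130),(180,40,255),(325,165,105,110)); cs=max(cv2.findContours(w,cv2.RETR_EXTERNAL,cv2.CHAIN_APPROX_NONE)[0],key=cv2.contourArea)
print("unit",cv2.minAreaRect(on_z(a,cs.reshape(-1,2),50)[:,:2].astype(np.float32)))
# ring circle: grey around the knob
gr=255-w; gr[:, :380]=0; gr[:212]=0; gr[:,413:]=0; gr[246:]=0
cs=max(cv2.findContours(gr,cv2.RETR_EXTERNAL,cv2.CHAIN_APPROX_NONE)[0],key=cv2.contourArea)
for z in (52,56): print("ring",cv2.fitEllipse(on_z(a,cs.reshape(-1,2),z)[:,:2].astype(np.float32)))
def cent(d,col,roi,z):
    v,u=np.nonzero(mask(d,*col,roi)); P=on_z(d,np.c_[u,v],z); return len(P),P.mean(0)[:2],P.min(0)[:2],P.max(0)[:2]
print("green",cent(a,GRN,(385,232,25,15),56),cent(b,GRN,(160,265,18,15),56))
print("tip",cent(a,RED,(398,215,15,15),106))
print("orange",cent(a,ORG,(365,225,18,15),60),cent(b,ORG,(188,255,18,15),60))
print("pointer",cent(a,RED,(360,205,15,10),60),cent(b,RED,(213,262,18,15),60))
print("grip",cent(a,BLUE,(345,203,25,13),108))
q=(X[...,2]>98)&(X[...,2]<120); q[:212]=0;q[246:]=0;q[:,:380]=0;q[:,413:]=0
v,u=np.nonzero(q); print("fin",len(u),cv2.minAreaRect(on_z(a,np.c_[u,v],106)[:,:2].astype(np.float32)))
E
```

```text
blue (array([476.23,  16.78]), (70.46761322021484, 88.98478698730469), 21.60691261291504) tag (41, ((476.0104675292969, 16.388656616210938), (10.034513473510742, 34.44844436645508), 21.491039276123047))
red (array([477.21, 194.45]), (92.38240814208984, 71.08403015136719), -4.416893005371094) tag (43, ((477.0900573730469, 194.6302490234375), (34.4942741394043, 10.049623489379883), 82.60882568359375))
beam ((653.5932006835938, 134.0196533203125), (13.31982135772705, 414.91595458984375), 0.008871816098690033) [646.91 -73.44] [660.28 341.48]
lip 24 [568.11  -6.6  184.  ]
lip 21 [569.52 275.46 184.  ]
lip 23 [568.52 133.95 184.  ]
arms [(-19.2, 34), (5.0, 38), (120.8, 38), (145.2, 37), (262.3, 36), (286.2, 37)]
unit ((550.8843383789062, -303.23443603515625), (352.4785461425781, 365.82037353515625), 88.94947814941406)
ring ((518.7575073242188, -356.4765319824219), (99.00637817382812, 101.14651489257812), 12.87650203704834)
ring ((518.2802734375, -355.56500244140625), (98.75872802734375, 100.89350891113281), 12.876395225524902)
green (15, array([ 477.66, -361.93]), array([ 471.51, -367.01]), array([ 484.68, -357.11])) (10, array([ 476.14, -362.34]), array([ 472.05, -367.1 ]), array([ 481.23, -357.23]))
tip (24, array([ 529.64, -374.45]), array([ 520.85, -383.49]), array([ 536.85, -367.23]))
orange (12, array([ 499.69, -286.44]), array([ 497.98, -294.68]), array([ 501.4, -278.2])) (14, array([ 503.58, -288.41]), array([ 499.67, -296.89]), array([ 507.69, -279.65]))
pointer (6, array([ 576.52, -266.67]), array([ 573.81, -274.38]), array([ 577.11, -261.09])) (5, array([ 579.7 , -260.04]), array([ 578.3 , -265.86]), array([ 581.08, -255.56]))
grip (71, array([ 570.11, -227.18]), array([ 560.27, -250.11]), array([ 579.41, -205.1 ]))
fin 73 ((517.525390625, -355.8459167480469), (12.166263580322266, 60.28145217895508), 33.39046859741211)
```

Call:
move_arm:
  increments:
    - [[0,0,0],8.25,95]
    - [[0,0,0],8.25,95]
    - [[0,0,0],8.25,95]
    - [[0,0,0],8.25,95]
    - [[0,0,0],8.25,95]

```text
time: 0.8
tcp_pos: [203.6, 590.9, 214.6]
tool_rot: [[-0.491, 0.871, -0.0], [0.871, 0.491, -0.0], [0.0, -0.0, -1.0]]
ft_force: [-0.6, -0.4, -0.5]
finger_gap: 0.997
finger_force: 0.0
```

Call:
move_arm:
  increments:
    - [[0,0,0],8.25,95]
    - [[-35,2,0],0,95]
    - [[-45,3,0],0,95]
    - [[-45,3,0],0,95]
    - [[-45,3,0],0,95]

```text
time: 1.3
tcp_pos: [276.4, 435.3, 214.6]
tool_rot: [[-0.367, 0.93, 0.0], [0.93, 0.367, 0.0], [0.0, 0.0, -1.0]]
ft_force: [0.8, -0.3, 0.3]
finger_gap: 1.003
finger_force: 0.0
```

Call:
move_arm:
  increments:
    - [[-45,3,0],0,95]
    - [[-45,3,0],0,95]
    - [[-45,3,0],0,95]
    - [[-45,3,0],0,95]
    - [[-45,3,0],0,95]

```text
time: 1.8
tcp_pos: [372.9, 231.3, 214.8]
tool_rot: [[-0.367, 0.93, 0.001], [0.93, 0.367, 0.0], [0.0, 0.001, -1.0]]
ft_force: [0.5, 0.5, -0.3]
finger_gap: 0.998
finger_force: 0.0
```

Call:
move_arm:
  increments:
    - [[-45,3,0],0,95]
    - [[-45,3,0],0,95]
    - [[-45,3,0],0,95]
    - [[-45,3,0],0,95]
    - [[-45,3,0],0,95]

```text
time: 2.3
tcp_pos: [469.4, 27.2, 214.8]
tool_rot: [[-0.366, 0.931, 0.001], [0.931, 0.366, 0.0], [-0.0, 0.001, -1.0]]
ft_force: [1.0, 0.6, -0.4]
finger_gap: 1.002
finger_force: 0.0
```

```bash
cat > st.py <<'E'
from m import *
import sys
s=get_state(); R=s["tool_rot"]; print("t",s["time"],"tcp",s["tcp_pos"],"az_y",np.degrees(np.arctan2(R[1,1],R[0,1])),"F",s["ft_force"],"gap",s["finger_gap"]*95.1,"ff",s["finger_force"],"q6",s["joints"][5])
if len(sys.argv)>3:
    T=np.array([float(v) for v in sys.argv[1:4]]); print("shift in tool axes",R.T@(T-s["tcp_pos"]))
E
python3 st.py 476 16.5 146
```

```text
t 2.3 tcp [469.39  27.15 214.84] az_y 21.47896355072565 F [ 0.97  0.58 -0.44] gap 95.3244787484291 ff 0.0 q6 -0.4578924550737004
shift in tool axes [-12.33   2.21  68.85]
```

Call:
move_arm:
  increments:
    - [[-12,2,5],0,60]
    - [[0,0,20],0,45]
    - [[0,0,20],0,45]
    - [[0,0,20],0,45]
    - [[0,0,4],0,45]

```text
time: 2.8
tcp_pos: [474.0, 19.1, 144.0]
tool_rot: [[-0.366, 0.93, -0.003], [0.93, 0.366, 0.0], [0.002, -0.003, -1.0]]
ft_force: [0.2, -0.4, -0.2]
finger_gap: 0.636
finger_force: 0.0
```

Call:
move_arm:
  increments:
    - [[0,0,0],0,2]
    - [[0,0,0],0,2]
    - [[0,0,0],0,2]
    - [[0,0,0],0,2]
    - [[0,0,0],0,2]

```text
time: 3.3
tcp_pos: [475.2, 18.6, 146.1]
tool_rot: [[-0.366, 0.93, 0.001], [0.93, 0.366, 0.0], [-0.0, 0.001, -1.0]]
ft_force: [0.2, 0.2, 0.6]
finger_gap: 0.215
finger_force: 0.0
```

Call:
move_arm:
  increments:
    - [[0,0,0],0,2]
    - [[0,0,0],0,2]
    - [[0,0,0],0,2]
    - [[0,0,-5],0,2]
    - [[0,0,-5],0,2]

```text
time: 3.8
tcp_pos: [475.0, 18.6, 155.9]
tool_rot: [[-0.366, 0.93, -0.0], [0.93, 0.366, 0.0], [0.0, -0.0, -1.0]]
ft_force: [0.3, -0.6, -1.5]
finger_gap: 0.102
finger_force: 30.0
```

```bash
python3 st.py 596 -7 232
```

```text
t 3.8 tcp [475.02  18.63 155.89] az_y 21.488656810862583 F [ 0.29 -0.56 -1.54] gap 9.747727306167997 ff 29.99660074710846 q6 -0.4750631672433979
shift in tool axes [-68.15 103.16 -76.17]
```

Call:
move_arm:
  increments:
    - [[0,0,-15],0,2]
    - [[0,0,-20],0,2]
    - [[0,0,-20],0,2]
    - [[0,0,-15],0,2]
    - [[0,0,-9],0,2]

```text
time: 4.3
tcp_pos: [475.3, 18.6, 236.1]
tool_rot: [[-0.366, 0.93, 0.002], [0.93, 0.366, -0.0], [-0.001, 0.002, -1.0]]
ft_force: [0.1, -0.0, -2.8]
finger_gap: 0.102
finger_force: 30.0
```

Call:
move_arm:
  increments:
    - [[0,0,0],4.3,2]
    - [[0,0,0],4.3,2]
    - [[0,0,0],4.3,2]
    - [[0,0,0],4.3,2]
    - [[0,0,0],4.3,2]

```text
time: 4.8
tcp_pos: [474.9, 18.6, 234.5]
tool_rot: [[0.003, 1.0, -0.001], [1.0, -0.003, 0.0], [0.0, -0.001, -1.0]]
ft_force: [0.3, 0.0, -1.5]
finger_gap: 0.106
finger_force: 30.0
```

```bash
python3 st.py 605 -4.7 235
python3 - <<'E'
from m import *
a=cam("top"); b=cam("scene"); X=cloud(a)
print(tag(a,X,(475,194)))
cv2.imwrite("pics/s1.png",cv2.resize(b["color"][90:290,180:400],(660,600)))
E
```

```text
t 4.8 tcp [474.9   18.62 234.5 ] az_y -0.1884831654916736 F [ 0.34  0.02 -1.48] gap 10.106032762467532 ff 29.99531239271164 q6 -0.0967014921972275
shift in tool axes [-22.89 130.18  -0.57]
(42, ((477.2540588378906, 194.6112823486328), (34.38460922241211, 9.944249153137207), 83.38883972167969))
```

View pics/s1.png

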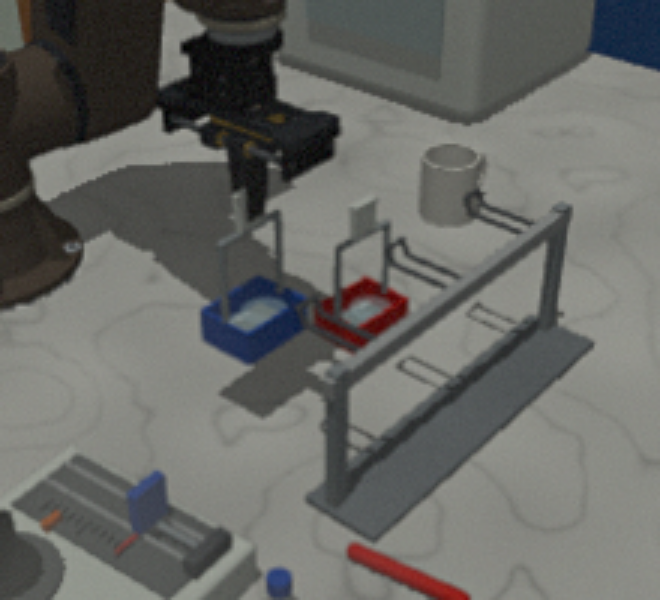

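The picture shows the blue basket held upright by its tag and clear of the table (crop 255,300); red still standing in place.

Call:
move_arm:
  increments:
    - [[-5,12,0],0,2]
    - [[-6,24,0],0,2]
    - [[-6,25,0],0,2]
    - [[-6,25,0],0,2]
    - [[0,20,0],0,2]

```text
time: 5.4
tcp_pos: [583.1, -5.4, 234.3]
tool_rot: [[-0.001, 1.0, 0.0], [1.0, 0.001, -0.0], [-0.0, 0.0, -1.0]]
ft_force: [1.2, 0.2, -2.0]
finger_gap: 0.104
finger_force: 30.0
```

Call:
move_arm:
  increments:
    - [[0,16,0],0,2]
    - [[0,8,0],0,2]
    - [[0,0,0],0,2]
    - [[0,0,0],0,2]
    - [[0,0,0],0,2]

```text
time: 5.9
tcp_pos: [604.6, -4.4, 234.7]
tool_rot: [[-0.0, 1.0, -0.0], [1.0, 0.0, 0.0], [0.0, -0.0, -1.0]]
ft_force: [-0.4, -0.3, -2.2]
finger_gap: 0.103
finger_force: 30.0
```

```bash
python3 st.py 605 -4.7 189
python3 - <<'E'
from m import *
b=cam("scene"); 
cv2.imwrite("pics/s2.png",cv2.resize(b["color"][90:290,180:400],(660,600)))
E
```

```text
t 5.9 tcp [604.57  -4.39 234.74] az_y 0.010417572582018626 F [-0.43 -0.34 -2.16] gap 9.765265924479092 ff 29.996795654296875 q6 -0.11674961291483643
shift in tool axes [-0.31  0.43 45.74]
```

View pics/s2.png

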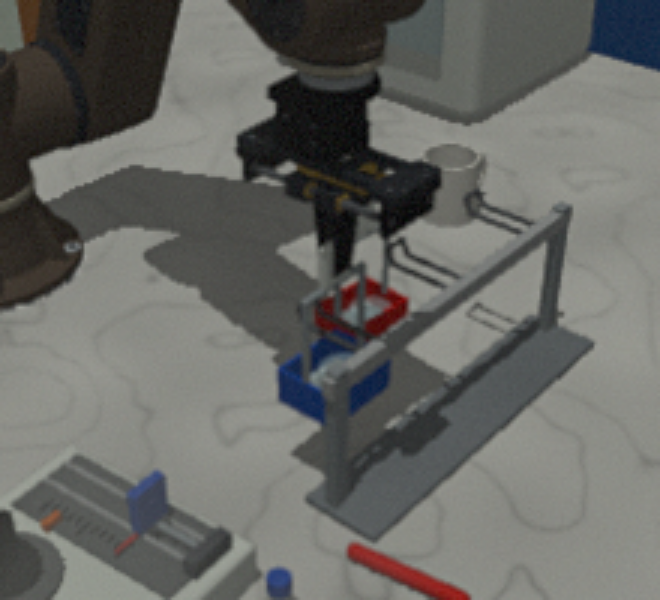

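Blue basket is above hook 1, still level in the grip with its bar over the loop (crop 333,285). Lowering it.

Call:
move_arm:
  increments:
    - [[0,0,10],0,2]
    - [[0,0,12],0,2]
    - [[0,0,10],0,2]
    - [[0,0,6],0,2]
    - [[0,0,2],0,2]

```text
time: 6.45
tcp_pos: [604.8, -4.4, 193.4]
tool_rot: [[0.0, 1.0, -0.002], [1.0, -0.0, 0.0], [0.0, -0.002, -1.0]]
ft_force: [-0.3, -0.7, -1.6]
finger_gap: 0.104
finger_force: 30.0
```

Call:
move_arm:
  increments:
    - [[0,0,1],0,2]
    - [[0,0,1],0,2]
    - [[0,0,1],0,2]
    - [[0,0,1],0,2]
    - [[0,0,0],0,2]

```text
time: 6.95
tcp_pos: [605.1, -4.4, 190.7]
tool_rot: [[0.0, 1.0, 0.0], [1.0, -0.0, 0.0], [0.0, 0.0, -1.0]]
ft_force: [0.4, -0.6, -2.4]
finger_gap: 0.102
finger_force: 30.0
```

```bash
python3 st.py 605 -4.7 189
```

```text
t 6.95 tcp [605.1   -4.38 190.65] az_y -0.0095869412016998 F [ 0.38 -0.64 -2.36] gap 9.709525208753956 ff 29.996712505817413 q6 -0.11630540351023239
shift in tool axes [-0.32 -0.1   1.65]
```

Call:
move_arm:
  increments:
    - [[0,0,1],0,2]
    - [[0,0,1],0,2]
    - [[0,0,0],0,2]
    - [[0,0,0],0,2]
    - [[0,0,0],0,2]

```text
time: 7.45
tcp_pos: [605.1, -4.4, 188.6]
tool_rot: [[0.0, 1.0, -0.0], [1.0, -0.0, 0.0], [0.0, -0.0, -1.0]]
ft_force: [-0.4, -0.0, -1.3]
finger_gap: 0.104
finger_force: 30.0
```

```bash
python3 st.py 605 -4.7 189
```

```text
t 7.45 tcp [605.07  -4.38 188.62] az_y -0.01135394736708006 F [-0.4  -0.02 -1.25] gap 9.856495758402803 ff 29.996591806411743 q6 -0.11628287228632012
shift in tool axes [-0.32 -0.07 -0.38]
```

Call:
move_arm:
  increments:
    - [[0,0,1],0,2]
    - [[0,0,0.5],0,2]
    - [[0,0,0],0,2]
    - [[0,0,0],0,2]
    - [[0,0,0],0,2]

```text
time: 7.95
tcp_pos: [605.2, -4.4, 188.1]
tool_rot: [[0.0, 1.0, 0.001], [1.0, -0.0, -0.0], [-0.0, 0.001, -1.0]]
ft_force: [-2.4, -0.3, 7.6]
finger_gap: 0.1
finger_force: 30.0
```

```bash
python3 st.py
python3 - <<'E'
from m import *
b=cam("scene"); 
cv2.imwrite("pics/s3.png",cv2.resize(b["color"][130:240,240:360],(600,550),interpolation=cv2.INTER_CUBIC))
E
```

```text
t 7.95 tcp [605.21  -4.41 188.08] az_y -0.006304334645084889 F [-2.42 -0.34  7.58] gap 9.478247109203439 ff 30.000474750995636 q6 -0.1163326678142439
```

View pics/s3.png

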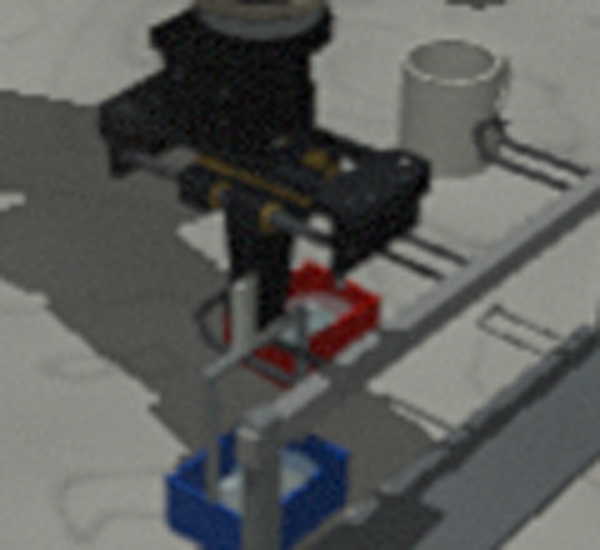

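Bar rests on hook 1's arms (contact force up, crop 250,345). Opening gently and lifting off.

Call:
move_arm:
  increments:
    - [[0,0,-0.5],0,2]
    - [[0,0,0],0,20]
    - [[0,0,0],0,30]
    - [[0,0,0],0,34]
    - [[0,0,0],0,34]

```text
time: 8.5
tcp_pos: [605.1, -4.4, 187.5]
tool_rot: [[0.0, 1.0, -0.0], [1.0, -0.0, 0.0], [0.0, -0.0, -1.0]]
ft_force: [-0.4, -1.1, -0.2]
finger_gap: 0.347
finger_force: 0.0
```

Call:
move_arm:
  increments:
    - [[0,0,0],0,34]
    - [[0,0,-5],0,34]
    - [[0,0,-10],0,34]
    - [[0,0,-20],0,34]
    - [[0,0,-17],0,34]

```text
time: 9.0
tcp_pos: [605.2, -4.4, 241.3]
tool_rot: [[0.0, 1.0, 0.001], [1.0, -0.0, -0.0], [-0.0, 0.001, -1.0]]
ft_force: [-0.7, -0.3, -0.2]
finger_gap: 0.356
finger_force: 0.0
```

```bash
python3 - <<'E'
from m import *
a=cam("top"); X=cloud(a)
print(tray(a,RED,X),tag(a,X,(477,194)))
E
python3 st.py 477 194.5 240
```

```text
(array([465.47, 218.02]), (93.27961730957031, 70.4995346069336), -3.7806167602539062) (41, ((465.0264587402344, 218.53280639648438), (34.40997314453125, 9.91684341430664), 83.41179656982422))
t 9.05 tcp [606.16  -4.49 244.1 ] az_y -0.007454243980134111 F [0.2  0.01 2.5 ] gap 34.13186068290134 ff 0.0 q6 -0.11627690510179103
shift in tool axes [ 198.98 -129.21    3.38]
```

Red was knocked to (465,218). Going there.

Call:
move_arm:
  increments:
    - [[0,0,0],5,60]
    - [[30,-22,0],0,60]
    - [[36,-27,0],0,60]
    - [[36,-27,0],0,60]
    - [[36,-27,0],0,60]

```text
time: 9.55
tcp_pos: [513.5, 143.2, 239.9]
tool_rot: [[0.088, 0.996, 0.001], [0.996, -0.088, 0.0], [0.0, 0.001, -1.0]]
ft_force: [0.9, 1.8, 0.1]
finger_gap: 0.627
finger_force: 0.0
```

Call:
move_arm:
  increments:
    - [[36,-28,0],0,60]
    - [[36,-28,0],0,60]
    - [[0,0,0],0,60]
    - [[0,0,0],0,60]
    - [[0,0,0],0,60]

```text
time: 10.05
tcp_pos: [465.6, 218.2, 239.8]
tool_rot: [[0.088, 0.996, 0.001], [0.996, -0.088, 0.0], [0.0, 0.001, -1.0]]
ft_force: [0.1, -0.9, 0.1]
finger_gap: 0.631
finger_force: 0.0
```

```bash
python3 - <<'E'
from m import *
a=cam("top"); X=cloud(a)
print(tray(a,RED,X)); t=tray(a,BLUE,X); print(t,tag(a,X,(605,-7)))
E
python3 st.py 465.2 218.3 146
```

```text
(array([465.58, 178.19]), (72.36477661132812, 27.849760055541992), -76.07586574554443)
(array([605.64,  -3.46]), (79.36542510986328, 67.07117462158203), -0.39681243896484375) (144, ((608.9935913085938, -5.458992004394531), (76.8857650756836, 72.17987823486328), 39.05268859863281))
t 10.1 tcp [465.69 217.92 239.69] az_y -5.075855457416412 F [-0.34 -0.59 -0.42] gap 60.01829542186541 ff 0.0 q6 0.39779091435977754
shift in tool axes [ 0.33 -0.55 93.69]
```

Call:
move_arm:
  increments:
    - [[0,0,20],0,45]
    - [[0,0,25],0,45]
    - [[0,0,25],0,45]
    - [[0,0,17],0,45]
    - [[0,0,6.5],0,45]

```text
time: 10.6
tcp_pos: [465.2, 217.5, 144.6]
tool_rot: [[0.089, 0.996, -0.002], [0.996, -0.089, -0.001], [-0.001, -0.002, -1.0]]
ft_force: [0.5, -0.3, -0.2]
finger_gap: 0.476
finger_force: 0.0
```

Call:
move_arm:
  increments:
    - [[0,0,0],0,2]
    - [[0,0,0],0,2]
    - [[0,0,0],0,2]
    - [[0,0,0],0,2]
    - [[0,0,0],0,2]

```text
time: 11.1
tcp_pos: [465.2, 218.8, 146.6]
tool_rot: [[0.087, 0.996, 0.001], [0.996, -0.087, 0.0], [0.0, 0.001, -1.0]]
ft_force: [1.0, 0.6, 1.5]
finger_gap: 0.108
finger_force: 0.3
```

Call:
move_arm:
  increments:
    - [[0,0,0],0,2]
    - [[0,0,0],0,2]
    - [[0,0,0],0,2]
    - [[0,0,-5],0,2]
    - [[0,0,-5],0,2]

```text
time: 11.6
tcp_pos: [464.8, 218.6, 156.2]
tool_rot: [[0.087, 0.996, -0.001], [0.996, -0.087, -0.0], [-0.0, -0.001, -1.0]]
ft_force: [-0.3, 0.1, -2.3]
finger_gap: 0.105
finger_force: 30.0
```

Call:
move_arm:
  increments:
    - [[0,0,-10],0,2]
    - [[0,0,-20],0,2]
    - [[0,0,-25],0,2]
    - [[0,0,-15],0,2]
    - [[0,0,-8],0,2]

```text
time: 12.1
tcp_pos: [465.3, 218.8, 236.0]
tool_rot: [[0.087, 0.996, 0.002], [0.996, -0.087, 0.001], [0.001, 0.002, -1.0]]
ft_force: [0.1, -0.2, -2.1]
finger_gap: 0.107
finger_force: 30.0
```

Call:
move_arm:
  increments:
    - [[0,0,-2],-2.5,2]
    - [[0,0,0],-2.5,2]
    - [[0,0,0],0,2]
    - [[0,0,0],0,2]
    - [[0,0,0],0,2]

```text
time: 12.6
tcp_pos: [464.9, 218.7, 236.0]
tool_rot: [[0.001, 1.0, -0.0], [1.0, -0.001, -0.0], [-0.0, -0.0, -1.0]]
ft_force: [-0.4, -0.5, -1.7]
finger_gap: 0.102
finger_force: 30.0
```

```bash
python3 st.py 605 274.5 240
python3 - <<'E'
from m import *
b=cam("scene"); X=cloud(b)
m=mask(b,*RED); m[(X[...,2]<60)|(X[...,1]<100)]=0; P=X[m>0]; print(len(P),P.min(0),P.max(0),np.percentile(P,[2,98],axis=0))
E
```

```text
t 12.6 tcp [464.93 218.66 235.98] az_y -0.06640444811977153 F [-0.39 -0.53 -1.73] gap 9.684665063251785 ff 29.98866856098175 q6 0.31204511370519583
shift in tool axes [ 56.01 140.    -4.08]
293 [431.7  170.75  85.87] [616.62 925.66 141.03] [[434.48 172.97  88.12]
 [609.91 921.44 128.  ]]
```

Call:
move_arm:
  increments:
    - [[6,10,0],0,2]
    - [[12,22,0],0,2]
    - [[14,26,0],0,2]
    - [[14,26,0],0,2]
    - [[10,24,0],0,2]

```text
time: 13.15
tcp_pos: [574.7, 275.9, 235.8]
tool_rot: [[0.0, 1.0, 0.0], [1.0, -0.0, 0.0], [0.0, 0.0, -1.0]]
ft_force: [0.0, -0.8, -1.5]
finger_gap: 0.105
finger_force: 30.0
```

Call:
move_arm:
  increments:
    - [[0,20,0],0,2]
    - [[0,12,0],0,2]
    - [[0,0,0],0,2]
    - [[0,0,0],0,2]
    - [[0,0,0],0,2]

```text
time: 13.65
tcp_pos: [604.4, 274.6, 236.4]
tool_rot: [[0.0, 1.0, -0.0], [1.0, -0.0, 0.0], [0.0, -0.0, -1.0]]
ft_force: [0.4, -0.1, -1.3]
finger_gap: 0.101
finger_force: 30.0
```

```bash
python3 st.py 605 274.5 189
```

```text
t 13.65 tcp [604.37 274.63 236.35] az_y -0.00878115286877603 F [ 0.41 -0.1  -1.29] gap 9.558426119127704 ff 29.994000792503357 q6 0.32714069738711027
shift in tool axes [-0.13  0.64 47.35]
```

Call:
move_arm:
  increments:
    - [[0,0,10],0,2]
    - [[0,0,12],0,2]
    - [[0,0,12],0,2]
    - [[0,0,6],0,2]
    - [[0,0,2],0,2]

```text
time: 14.15
tcp_pos: [604.7, 274.5, 192.8]
tool_rot: [[0.0, 1.0, -0.002], [1.0, -0.0, -0.001], [-0.001, -0.002, -1.0]]
ft_force: [0.3, -0.2, -1.1]
finger_gap: 0.102
finger_force: 30.0
```

Call:
move_arm:
  increments:
    - [[0,0,2],0,2]
    - [[0,0,1],0,2]
    - [[0,0,1],0,2]
    - [[0,0,1],0,2]
    - [[0,0,0],0,2]

```text
time: 14.65
tcp_pos: [605.1, 274.7, 189.3]
tool_rot: [[0.0, 1.0, 0.0], [1.0, -0.0, 0.0], [0.0, 0.0, -1.0]]
ft_force: [0.3, -0.2, -1.3]
finger_gap: 0.106
finger_force: 30.0
```

Call:
move_arm:
  increments:
    - [[0,0,0.5],0,2]
    - [[0,0,0.5],0,2]
    - [[0,0,0],0,2]
    - [[0,0,0],0,2]
    - [[0,0,0],0,2]

```text
time: 15.15
tcp_pos: [605.2, 274.7, 189.0]
tool_rot: [[0.0, 1.0, 0.001], [1.0, -0.0, 0.0], [0.0, 0.001, -1.0]]
ft_force: [-1.1, -0.7, 5.1]
finger_gap: 0.102
finger_force: 30.0
```

Call:
move_arm:
  increments:
    - [[0,0,-0.5],0,2]
    - [[0,0,0],0,20]
    - [[0,0,0],0,30]
    - [[0,0,0],0,34]
    - [[0,0,0],0,34]

```text
time: 15.65
tcp_pos: [605.0, 274.6, 188.5]
tool_rot: [[0.0, 1.0, -0.0], [1.0, -0.0, 0.0], [0.0, -0.0, -1.0]]
ft_force: [0.8, -0.6, 0.7]
finger_gap: 0.341
finger_force: 0.0
```

Call:
move_arm:
  increments:
    - [[0,0,0],0,34]
    - [[0,0,-5],0,34]
    - [[0,0,-10],0,34]
    - [[0,0,-20],0,34]
    - [[0,0,-25],0,34]

```text
time: 16.15
tcp_pos: [604.9, 274.6, 249.5]
tool_rot: [[0.0, 1.0, -0.001], [1.0, -0.0, -0.0], [-0.0, -0.001, -1.0]]
ft_force: [0.9, -0.2, 0.7]
finger_gap: 0.355
finger_force: 0.0
```

```bash
python3 st.py 517.8 -355.8 250
python3 - <<'E'
from m import *
b=cam("scene"); 
cv2.imwrite("pics/s4.png",cv2.resize(b["color"][110:280,220:400],(635,600),interpolation=cv2.INTER_CUBIC))
E
```

```text
t 16.15 tcp [604.87 274.57 249.51] az_y -0.011892356247841277 F [ 0.91 -0.17  0.65] gap 33.75019280568966 ff 0.0 q6 0.3269191173472656
shift in tool axes [-630.39  -86.94   -0.29]
```

View pics/s4.png

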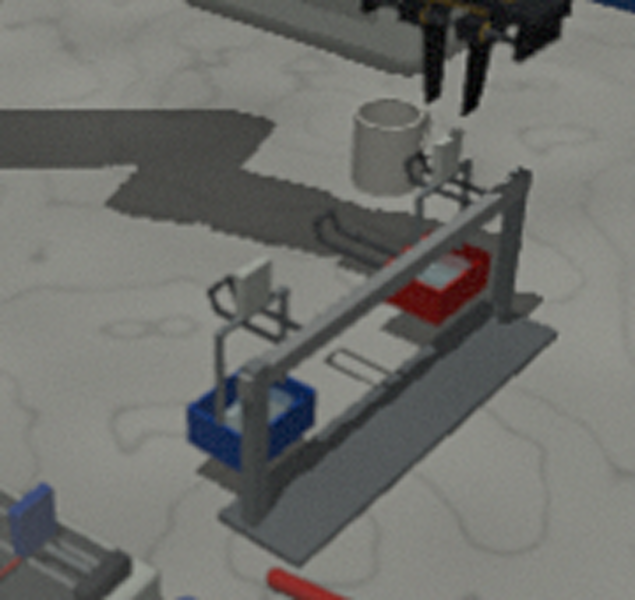

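Both baskets hang upright on hooks 1 and 3 (crop: blue 250,420, red 440,280). On to the knob.

Call:
move_arm:
  increments:
    - [[-40,-6,0],0,60]
    - [[-45,-6,0],0,60]
    - [[-45,-6,0],0,60]
    - [[-45,-6,0],0,60]
    - [[-45,-6,0],0,60]

```text
time: 16.7
tcp_pos: [574.7, 53.1, 249.6]
tool_rot: [[-0.0, 1.0, 0.001], [1.0, 0.0, 0.0], [0.0, 0.001, -1.0]]
ft_force: [0.6, -0.3, -0.2]
finger_gap: 0.626
finger_force: 0.0
```

Call:
move_arm:
  increments:
    - [[-45,-6,0],0,60]
    - [[-45,-6,0],0,60]
    - [[-45,-6,0],0,60]
    - [[-45,-6,0],0,60]
    - [[-45,-7,0],0,60]

```text
time: 17.2
tcp_pos: [543.7, -172.2, 249.6]
tool_rot: [[0.0, 1.0, 0.001], [1.0, -0.0, -0.0], [-0.0, 0.001, -1.0]]
ft_force: [1.0, 0.4, 0.1]
finger_gap: 0.632
finger_force: 0.0
```

Call:
move_arm:
  increments:
    - [[-45,-6,0],0,60]
    - [[-45,-7,0],0,60]
    - [[-45,-7,0],0,60]
    - [[-45,-7,0],0,60]
    - [[0,0,0],-8.4,60]

```text
time: 17.7
tcp_pos: [515.8, -355.2, 248.9]
tool_rot: [[-0.143, 0.99, 0.001], [0.99, 0.143, -0.001], [-0.002, 0.0, -1.0]]
ft_force: [-0.2, 0.4, -0.8]
finger_gap: 0.629
finger_force: 0.0
```

Call:
move_arm:
  increments:
    - [[0,0,0],-8.4,60]
    - [[0,0,0],-8.3,60]
    - [[0,0,0],-8.3,60]
    - [[0,0,0],0,60]
    - [[0,0,0],0,60]

```text
time: 18.2
tcp_pos: [517.1, -350.4, 249.1]
tool_rot: [[-0.547, 0.837, 0.001], [0.837, 0.547, -0.0], [-0.001, 0.0, -1.0]]
ft_force: [-0.5, -0.5, 0.6]
finger_gap: 0.632
finger_force: 0.0
```

```bash
python3 st.py 517.8 -355.8 74
python3 - <<'E'
from m import *
b=cam("scene"); X=cloud(b)
v,u=np.nonzero(mask(b,*RED,(160,255,30,35))); P=X[v,u]; P=P[P[:,2]>95]; print("tip",P.mean(0),len(P))
E
```

```text
t 18.2 tcp [ 517.06 -350.36  249.14] az_y 33.146884246548986 F [-0.53 -0.51  0.58] gap 60.116993307686776 ff 0.0 q6 -1.2798474517898026
shift in tool axes [ -4.85  -2.4  175.14]
tip [ 533.43 -374.71  103.94] 32
```

Call:
move_arm:
  increments:
    - [[-5,-2.5,0],0,50]
    - [[0,0,30],0,50]
    - [[0,0,40],0,50]
    - [[0,0,40],0,50]
    - [[0,0,40],0,50]

```text
time: 18.75
tcp_pos: [517.7, -356.2, 97.4]
tool_rot: [[-0.549, 0.836, 0.001], [0.836, 0.549, -0.0], [-0.001, 0.0, -1.0]]
ft_force: [0.5, 0.2, 0.0]
finger_gap: 0.53
finger_force: 0.0
```

Call:
move_arm:
  increments:
    - [[0,0,20],0,50]
    - [[0,0,5],0,50]
    - [[0,0,0],0,50]
    - [[0,0,0],0,2]
    - [[0,0,0],0,2]

```text
time: 19.25
tcp_pos: [518.2, -356.3, 75.1]
tool_rot: [[-0.55, 0.835, 0.002], [0.835, 0.55, -0.001], [-0.002, 0.001, -1.0]]
ft_force: [0.2, -0.3, -0.9]
finger_gap: 0.41
finger_force: 0.0
```

Call:
move_arm:
  increments:
    - [[0,0,0],0,2]
    - [[0,0,0],0,2]
    - [[0,0,0],0,2]
    - [[0,0,0],0,2]
    - [[0,0,0],0,2]

```text
time: 19.75
tcp_pos: [518.2, -355.6, 74.0]
tool_rot: [[-0.55, 0.835, 0.001], [0.835, 0.55, 0.0], [-0.001, 0.001, -1.0]]
ft_force: [3.9, 3.4, 1.5]
finger_gap: 0.126
finger_force: 30.0
```

```bash
python3 st.py 517.8 -355.8 74
```

```text
t 19.75 tcp [ 518.24 -355.57   73.95] az_y 33.387557265559614 F [3.87 3.37 1.51] gap 11.963285862412304 ff 29.99834954738617 q6 -1.2903005776075094
shift in tool axes [ 0.05 -0.49 -0.05]
```

Call:
move_arm:
  increments:
    - [[0,0,0],7.2,2]
    - [[0,0,0],7.2,2]
    - [[0,0,0],7.2,2]
    - [[0,0,0],7.2,2]
    - [[0,0,0],7.2,2]

```text
time: 20.25
tcp_pos: [518.7, -355.5, 73.9]
tool_rot: [[0.051, 0.999, 0.002], [0.999, -0.051, -0.0], [0.0, 0.002, -1.0]]
ft_force: [6.4, 4.2, 0.9]
finger_gap: 0.123
finger_force: 30.0
```

Call:
move_arm:
  increments:
    - [[0,0,0],7.2,2]
    - [[0,0,0],7.2,2]
    - [[0,0,0],7.2,2]
    - [[0,0,0],7.2,2]
    - [[0,0,0],7.2,2]

```text
time: 20.75
tcp_pos: [519.1, -355.6, 74.0]
tool_rot: [[0.628, 0.778, 0.003], [0.778, -0.628, -0.001], [0.001, 0.003, -1.0]]
ft_force: [9.8, 3.1, -0.3]
finger_gap: 0.123
finger_force: 30.0
```

Call:
move_arm:
  increments:
    - [[0,0,0],7.2,2]
    - [[0,0,0],7.2,2]
    - [[0,0,0],7.2,2]
    - [[0,0,0],7.2,2]
    - [[0,0,0],7.2,2]

```text
time: 21.25
tcp_pos: [519.3, -356.0, 74.0]
tool_rot: [[0.965, 0.26, 0.003], [0.26, -0.965, -0.001], [0.003, 0.002, -1.0]]
ft_force: [10.6, 0.5, -2.0]
finger_gap: 0.123
finger_force: 30.0
```

Call:
move_arm:
  increments:
    - [[0,0,0],3,2]
    - [[0,0,0],2,2]
    - [[0,0,0],1.7,2]
    - [[0,0,0],0,2]
    - [[0,0,0],0,2]

```text
time: 21.75
tcp_pos: [519.3, -356.1, 74.0]
tool_rot: [[0.989, 0.151, 0.004], [0.151, -0.989, -0.001], [0.003, 0.002, -1.0]]
ft_force: [10.6, 1.0, -1.5]
finger_gap: 0.126
finger_force: 30.0
```

```bash
python3 st.py 517.8 -355.8 74
python3 - <<'E'
from m import *
b=cam("scene"); X=cloud(b)
v,u=np.nonzero(mask(b,*RED,(150,255,40,35))); P=X[v,u]; print("tip",P[P[:,2]>95].mean(0),len(P)); 
v,u=np.nonzero(mask(b,*GRN,(150,255,40,35))); P=X[v,u]; print("green",P.mean(0) if len(P) else None,len(P))
E
```

```text
t 21.75 tcp [ 519.33 -356.1    73.97] az_y -81.32912157076288 F [10.59  0.97 -1.55] gap 11.957631404910652 ff 30.000368356704712 q6 0.7117163062306439
shift in tool axes [-1.46 -0.53 -0.04]
tip [nan nan nan] 0
green [ 474.34 -361.49   54.08] 10<stdin>:3: RuntimeWarning: Mean of empty slice.
  ret = um.true_divide(
```

Call:
move_arm:
  increments:
    - [[0,0,0],0,15]
    - [[0,0,0],0,30]
    - [[0,0,0],0,40]
    - [[0,0,0],0,40]
    - [[0,0,0],0,40]

```text
time: 22.3
tcp_pos: [517.5, -355.9, 73.6]
tool_rot: [[0.989, 0.151, -0.0], [0.151, -0.989, 0.0], [-0.0, -0.0, -1.0]]
ft_force: [-0.3, 0.1, -0.1]
finger_gap: 0.405
finger_force: 0.0
```

Call:
move_arm:
  increments:
    - [[0,0,-10],0,40]
    - [[0,0,-30],0,40]
    - [[0,0,-40],0,40]
    - [[0,0,-40],0,40]
    - [[0,0,-40],0,40]

```text
time: 22.8
tcp_pos: [517.4, -355.7, 236.0]
tool_rot: [[0.989, 0.151, 0.0], [0.151, -0.989, -0.0], [0.0, 0.0, -1.0]]
ft_force: [0.3, -0.0, 0.6]
finger_gap: 0.421
finger_force: 0.0
```

Call:
move_arm:
  increments:
    - [[0,-45,0],-8.5,40]
    - [[0,-45,0],-8.5,40]
    - [[0,-45,0],-8.5,40]
    - [[0,-45,0],-8.5,40]
    - [[0,-45,0],-8.5,40]

```text
time: 23.3
tcp_pos: [421.3, -155.9, 234.2]
tool_rot: [[0.621, 0.783, 0.001], [0.783, -0.621, -0.0], [0.0, 0.001, -1.0]]
ft_force: [0.9, -0.2, 1.3]
finger_gap: 0.42
finger_force: 0.0
```

```bash
python3 st.py
python3 - <<'E'
from m import *
a=cam("top"); X=cloud(a); b=cam("scene"); Y=cloud(b)
w=mask(a,(0,0,130),(180,40,255),(325,165,105,110)); gr=255-w; gr[:, :380]=0; gr[:212]=0; gr[:,413:]=0; gr[246:]=0
cs=max(cv2.findContours(gr,cv2.RETR_EXTERNAL,cv2.CHAIN_APPROX_NONE)[0],key=cv2.contourArea)
print("ring",cv2.fitEllipse(on_z(a,cs.reshape(-1,2),54)[:,:2].astype(np.float32)))
q=(X[...,2]>98)&(X[...,2]<120); q[:212]=0;q[252:]=0;q[:,:380]=0;q[:,413:]=0
v,u=np.nonzero(q); r=cv2.minAreaRect(on_z(a,np.c_[u,v],106)[:,:2].astype(np.float32)); print("fin",len(u),r)
v,u=np.nonzero(mask(a,*GRN,(385,230,25,20))); print("green",on_z(a,np.c_[u,v],55).mean(0),len(u))
v,u=np.nonzero(mask(b,*GRN,(150,255,40,35))); print("green scene",on_z(b,np.c_[u,v],55).mean(0),len(u))
v,u=np.nonzero(mask(a,*RED,(385,222,25,30))); print("tip",on_z(a,np.c_[u,v],106).mean(0),len(u))
v,u=np.nonzero(mask(b,*RED,(150,250,40,40))); print("tip",on_z(b,np.c_[u,v],106).mean(0),len(u))
q=(X[...,2]>98)&(X[...,2]<120); q[:195]=0;q[225:]=0;q[:,:340]=0;q[:,372:]=0
v,u=np.nonzero(q); print("grip",len(u),cv2.minAreaRect(on_z(a,np.c_[u,v],108)[:,:2].astype(np.float32)))
cv2.imwrite("pics/k.png",np.hstack([cv2.resize(a["color"][165:265,330:430],(400,400),interpolation=cv2.INTER_CUBIC),cv2.resize(b["color"][240:320,140:220],(400,400),interpolation=cv2.INTER_CUBIC)]))
# unit outline: left edge/top edge lines of white plate
cs=max(cv2.findContours(w,cv2.RETR_EXTERNAL,cv2.CHAIN_APPROX_NONE)[0],key=cv2.contourArea)
q=((X[...,2]>42)&(X[...,2]<58)).astype(np.uint8); q[:,:325]=0;q[:165]=0;q[275:]=0;q[:,430:]=0
q=cv2.morphologyEx(q,cv2.MORPH_OPEN,np.ones((3,3))); cs=max(cv2.findContours(q,cv2.RETR_EXTERNAL,cv2.CHAIN_APPROX_NONE)[0],key=cv2.contourArea)
print("unit",cv2.minAreaRect(on_z(a,cs.reshape(-1,2),50)[:,:2].astype(np.float32)))
E
```

```text
t 23.3 tcp [ 421.26 -155.89  234.18] az_y -38.42263121958619 F [ 0.89 -0.2   1.29] gap 39.95529957256322 ff 0.0 q6 0.16866475102128473
ring ((515.4015502929688, -352.7825012207031), (94.70682525634766, 116.1977310180664), 45.22789764404297)
fin 80 ((517.13134765625, -354.83636474609375), (57.856468200683594, 15.010411262512207), 10.645315170288086)
green [ 477.75 -362.16   55.  ] 15
green scene [ 475.2 -361.9   55. ] 10
tip [ 497.9  -359.95  106.  ] 29
tip [ 501.52 -359.56  106.  ] 21
grip 52 ((572.9718017578125, -230.88621520996094), (38.57722473144531, 12.840068817138672), 89.59483337402344)
unit ((577.7465209960938, -321.5262145996094), (182.54270935058594, 166.54595947265625), 4.5412278175354)
```

View pics/k.png

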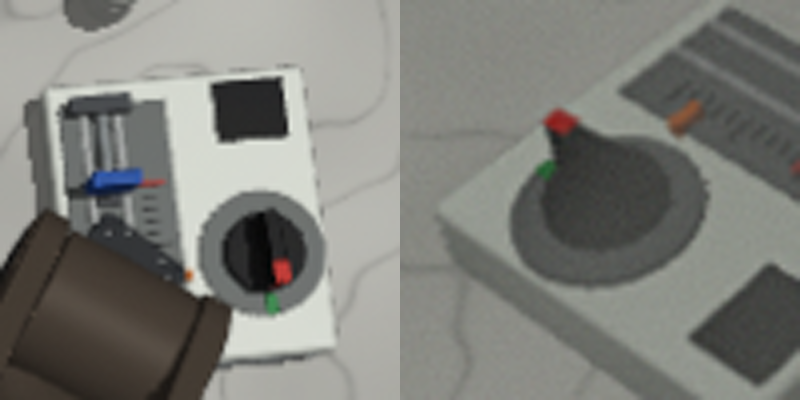

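The crop shows the red tip now over the green mark (left 283,270 vs 272,303), ring, rider and pointer unmoved. On to the slide.

Call:
move_arm:
  increments:
    - [[0,0,0],-8.5,40]
    - [[0,0,0],-8.5,40]
    - [[0,0,0],-8.5,40]
    - [[0,0,0],-8.5,40]
    - [[0,0,0],-8.5,40]

```text
time: 23.9
tcp_pos: [422.6, -158.0, 234.3]
tool_rot: [[-0.069, 0.998, 0.001], [0.998, 0.069, -0.0], [-0.001, 0.001, -1.0]]
ft_force: [-0.1, -0.7, -0.6]
finger_gap: 0.42
finger_force: 0.0
```

Call:
move_arm:
  increments:
    - [[-22,36,0],-0.4,40]
    - [[-22,37,0],0,40]
    - [[-22,37,0],0,40]
    - [[-21,36,0],0,40]
    - [[0,0,0],0,40]

```text
time: 24.4
tcp_pos: [577.2, -236.5, 233.0]
tool_rot: [[-0.07, 0.998, 0.001], [0.998, 0.07, -0.001], [-0.001, 0.001, -1.0]]
ft_force: [-1.5, -0.5, 0.3]
finger_gap: 0.418
finger_force: 0.0
```

```bash
python3 st.py 574 -231 74
python3 - <<'E'
from m import *
b=cam("scene"); X=cloud(b)
for n,c,r in(("orange",ORG,(180,250,35,25)),("pointer",RED,(210,262,22,15)),("grip",BLUE,(215,235,25,35))):
    v,u=np.nonzero(mask(b,*c,r)); print(n,len(u),"z60",on_z(b,np.c_[u,v],60).mean(0),"cloud",X[v,u].mean(0),X[v,u].min(0),X[v,u].max(0))
E
```

```text
t 24.4 tcp [ 577.22 -236.45  233.01] az_y 4.002254967819544 F [-1.52 -0.48  0.33] gap 39.7819270367206 ff 0.0 q6 -0.5645634325846518
shift in tool axes [  5.76  -3.   159.  ]
orange 15 z60 [ 503.92 -289.01   60.  ] cloud [ 502.56 -288.2    58.5 ] [ 496.33 -296.59   56.34] [ 506.11 -277.63   61.01]
pointer 5 z60 [ 579.7  -260.04   60.  ] cloud [ 578.09 -258.87   57.99] [ 575.41 -265.44   56.41] [ 579.26 -254.76   59.28]
grip 44 z60 [ 537.06 -200.97   60.  ] cloud [ 569.15 -225.61   97.34] [ 474.83 -248.25   -4.86] [ 582.86 -153.83  107.77]
```

Call:
move_arm:
  increments:
    - [[6,-3,0],-0.5,40]
    - [[0,0,30],0,40]
    - [[0,0,40],0,40]
    - [[0,0,40],0,40]
    - [[0,0,30],0,40]

```text
time: 24.95
tcp_pos: [569.0, -227.4, 92.6]
tool_rot: [[-0.08, 0.997, -0.001], [0.997, 0.08, 0.0], [0.001, -0.001, -1.0]]
ft_force: [0.8, -1.0, 0.2]
finger_gap: 0.422
finger_force: 0.0
```

Call:
move_arm:
  increments:
    - [[0,0,15],0,40]
    - [[0,0,4],0,40]
    - [[0,0,0],0,40]
    - [[0,0,0],0,2]
    - [[0,0,0],0,2]

```text
time: 25.45
tcp_pos: [570.8, -228.5, 76.0]
tool_rot: [[-0.08, 0.997, 0.002], [0.997, 0.08, -0.001], [-0.001, 0.002, -1.0]]
ft_force: [0.7, 0.2, -1.2]
finger_gap: 0.303
finger_force: 0.0
```

Call:
move_arm:
  increments:
    - [[0,0,0],0,2]
    - [[0,0,0],0,2]
    - [[0,0,0],0,2]
    - [[0,0,0],0,2]
    - [[0,0,0],0,2]

```text
time: 25.95
tcp_pos: [571.1, -228.5, 75.3]
tool_rot: [[-0.08, 0.997, 0.002], [0.997, 0.08, -0.001], [-0.001, 0.002, -1.0]]
ft_force: [2.5, 1.8, 5.9]
finger_gap: 0.126
finger_force: 30.0
```

```bash
python3 st.py 574 -231 74
```

```text
t 25.95 tcp [ 571.13 -228.5    75.26] az_y 4.605641400524166 F [2.5  1.83 5.92] gap 11.998968770685563 ff 30.000687539577484 q6 -0.5686502348161129
shift in tool axes [-2.72  2.65  1.26]
```

Call:
move_arm:
  increments:
    - [[0,-10,0],0,2]
    - [[0,-15,0],0,2]
    - [[0,-15,0],0,2]
    - [[0,-15,0],0,2]
    - [[0,-15,0],0,2]

```text
time: 26.45
tcp_pos: [502.0, -234.3, 75.3]
tool_rot: [[-0.08, 0.997, 0.004], [0.997, 0.08, -0.001], [-0.002, 0.004, -1.0]]
ft_force: [12.9, 2.4, 1.2]
finger_gap: 0.125
finger_force: 30.0
```

Call:
move_arm:
  increments:
    - [[0,-9,0],0,2]
    - [[0,0,0],0,2]
    - [[0,0,0],0,2]
    - [[0,0,0],0,2]
    - [[0,0,0],0,2]

```text
time: 26.95
tcp_pos: [493.7, -235.0, 75.3]
tool_rot: [[-0.08, 0.997, 0.004], [0.997, 0.08, -0.001], [-0.002, 0.004, -1.0]]
ft_force: [11.3, 3.8, 1.9]
finger_gap: 0.127
finger_force: 30.0
```

```bash
cat > sl.py <<'E'
from m import *
b=cam("scene"); X=cloud(b); ax=np.array([np.cos(np.radians(4.5)),np.sin(np.radians(4.5)),0])
vo,uo=np.nonzero(mask(b,*ORG,(180,250,35,25))); vp,up=np.nonzero(mask(b,*RED,(190,235,45,45)))
O=on_z(b,np.c_[uo,vo],60); P=on_z(b,np.c_[up,vp],60)
print(len(O),len(P),"rider",O.mean(0),"pointer",P.mean(0) if len(P) else None,"pointer x in rider frame",(P.mean(0)-O.mean(0))@ax, (np.mean([(P@ax).min(),(P@ax).max()])-np.mean([(O@ax).min(),(O@ax).max()])))
import sys
if len(sys.argv)>1: cv2.imwrite(sys.argv[1],cv2.resize(b["color"][225:305,150:260],(770,560),interpolation=cv2.INTER_CUBIC))
E
python3 st.py 571.1 -228.5 75; python3 sl.py pics/sl1.png
```

```text
t 26.95 tcp [ 493.67 -235.01   75.27] az_y 4.590542949624168 F [11.3   3.84  1.91] gap 12.05539285111855 ff 30.00035136938095 q6 -0.647017775883094
shift in tool axes [ 0.29 77.7   0.59]
18 6 rider [ 504.32 -289.34   60.  ] pointer [ 501.28 -267.81   60.  ] pointer x in rider frame -1.3415930394305267 -1.903554780588479
```

View pics/sl1.png

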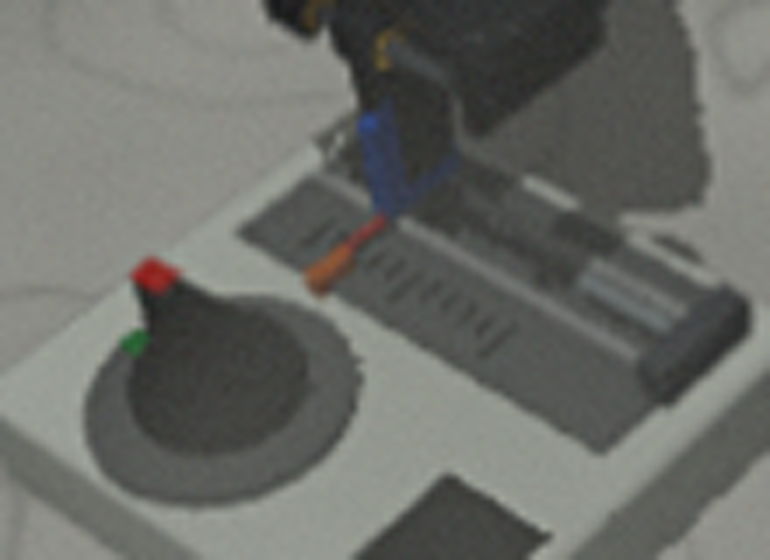

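Pointer (crop 365,235) lies in line with the orange rider (330,270), about 1–2 mm past. Correcting 1 mm and holding.

Call:
move_arm:
  increments:
    - [[0,1,0],0,2]
    - [[0,0,0],0,2]
    - [[0,0,0],0,2]
    - [[0,0,0],0,2]
    - [[0,0,0],0,2]

```text
time: 27.5
tcp_pos: [494.8, -234.9, 75.3]
tool_rot: [[-0.08, 0.997, 0.004], [0.997, 0.08, -0.001], [-0.002, 0.004, -1.0]]
ft_force: [11.2, 3.8, 2.8]
finger_gap: 0.123
finger_force: 30.0
```

Call:
move_arm:
  increments:
    - [[0,0,0],0,2]
    - [[0,0,0],0,2]
    - [[0,0,0],0,2]
    - [[0,0,0],0,2]
    - [[0,0,0],0,2]

```text
time: 28.0
tcp_pos: [494.8, -234.9, 75.3]
tool_rot: [[-0.08, 0.997, 0.004], [0.997, 0.08, -0.001], [-0.002, 0.004, -1.0]]
ft_force: [11.0, 4.1, 2.2]
finger_gap: 0.124
finger_force: 30.0
```

Call:
move_arm:
  increments:
    - [[0,0,0],0,2]
    - [[0,0,0],0,2]
    - [[0,0,0],0,2]
    - [[0,0,0],0,2]
    - [[0,0,0],0,2]

```text
time: 28.5
tcp_pos: [494.8, -234.9, 75.3]
tool_rot: [[-0.08, 0.997, 0.004], [0.997, 0.08, -0.001], [-0.002, 0.004, -1.0]]
ft_force: [12.0, 4.5, 2.8]
finger_gap: 0.125
finger_force: 30.0
```

Call:
move_arm:
  increments:
    - [[0,0,0],0,2]
    - [[0,0,0],0,2]
    - [[0,0,0],0,2]
    - [[0,0,0],0,2]
    - [[0,0,0],0,2]

```text
time: 29.0
tcp_pos: [494.8, -234.9, 75.3]
tool_rot: [[-0.08, 0.997, 0.004], [0.997, 0.08, -0.001], [-0.002, 0.004, -1.0]]
ft_force: [11.7, 4.1, 2.3]
finger_gap: 0.125
finger_force: 30.0
```

Call:
move_arm:
  increments:
    - [[0,0,0],0,2]
    - [[0,0,0],0,2]
    - [[0,0,0],0,2]
    - [[0,0,0],0,2]
    - [[0,0,0],0,2]

```text
time: 29.5
tcp_pos: [494.8, -234.9, 75.3]
tool_rot: [[-0.08, 0.997, 0.004], [0.997, 0.08, -0.001], [-0.002, 0.004, -1.0]]
ft_force: [11.7, 3.5, 2.4]
finger_gap: 0.125
finger_force: 30.0
```

```bash
python3 st.py 571.1 -228.5 75; python3 sl.py
```

```text
t 29.5 tcp [ 494.79 -234.94   75.28] az_y 4.587753071055747 F [11.67  3.51  2.37] gap 11.925359522691563 ff 30.00021994113922 q6 -0.6458729243129692
shift in tool axes [ 0.31 76.58  0.6 ]
17 5 rider [ 504.14 -288.5    60.  ] pointer [ 501.95 -269.32   60.  ] pointer x in rider frame -0.6749237030861653 -1.299958584579315
```

Call:
move_arm:
  increments:
    - [[0,10,0],0,2]
    - [[0,16,0],0,2]
    - [[0,16,0],0,2]
    - [[0,16,0],0,2]
    - [[0,14,0],0,2]

```text
time: 30.05
tcp_pos: [566.0, -228.9, 75.3]
tool_rot: [[-0.08, 0.997, 0.002], [0.997, 0.08, -0.001], [-0.001, 0.002, -1.0]]
ft_force: [2.5, 0.7, 5.9]
finger_gap: 0.125
finger_force: 30.0
```

Call:
move_arm:
  increments:
    - [[0,5,0],0,2]
    - [[0,0,0],0,20]
    - [[0,0,0],0,34]
    - [[0,0,0],0,34]
    - [[0,0,0],0,34]

```text
time: 30.55
tcp_pos: [568.8, -228.5, 74.3]
tool_rot: [[-0.08, 0.997, -0.001], [0.997, 0.08, 0.001], [0.001, -0.001, -1.0]]
ft_force: [-0.1, -0.2, 0.2]
finger_gap: 0.345
finger_force: 0.0
```

```bash
python3 st.py 571.1 -228.5 75; python3 sl.py
```

```text
t 30.55 tcp [ 568.82 -228.46   74.31] az_y 4.571101142009617 F [-0.06 -0.25  0.21] gap 32.77160973004013 ff 0.0 q6 -0.5693949467744939
shift in tool axes [-0.22  2.27 -0.69]
19 8 rider [ 505.05 -289.07   60.  ] pointer [ 580.24 -263.58   60.  ] pointer x in rider frame 76.95618527687546 76.94176915277808
```

Call:
move_arm:
  increments:
    - [[0,0,0],0,2]
    - [[0,0,0],0,2]
    - [[0,0,0],0,2]
    - [[0,0,0],0,2]
    - [[0,0,0],0,2]

```text
time: 31.1
tcp_pos: [569.8, -228.5, 74.6]
tool_rot: [[-0.08, 0.997, 0.001], [0.997, 0.08, -0.0], [-0.0, 0.001, -1.0]]
ft_force: [2.7, 0.4, -2.1]
finger_gap: 0.123
finger_force: 30.0
```

Call:
move_arm:
  increments:
    - [[0,0,0],0,2]
    - [[0,0,0],0,2]
    - [[0,-10,0],0,2]
    - [[0,-15,0],0,2]
    - [[0,-15,0],0,2]

```text
time: 31.6
tcp_pos: [530.0, -231.8, 74.6]
tool_rot: [[-0.08, 0.997, 0.002], [0.997, 0.08, -0.001], [-0.001, 0.002, -1.0]]
ft_force: [8.9, -0.9, -6.5]
finger_gap: 0.126
finger_force: 30.0
```

Call:
move_arm:
  increments:
    - [[0,-15,0],0,2]
    - [[0,-13,0],0,2]
    - [[0,-8.5,0],0,2]
    - [[0,0,0],0,2]
    - [[0,0,0],0,2]

```text
time: 32.1
tcp_pos: [494.2, -234.9, 74.6]
tool_rot: [[-0.08, 0.997, 0.002], [0.997, 0.08, -0.001], [-0.001, 0.002, -1.0]]
ft_force: [11.9, 1.2, -9.0]
finger_gap: 0.127
finger_force: 30.0
```

```bash
python3 st.py 571.1 -228.5 75; python3 sl.py
```

```text
t 32.1 tcp [ 494.23 -234.86   74.6 ] az_y 4.561877101275247 F [11.9   1.2  -8.98] gap 12.061703303299348 ff 29.99762624502182 q6 -0.6453137518025135
shift in tool axes [ 0.22 77.13 -0.22]
18 5 rider [ 504.35 -288.18   60.  ] pointer [ 501.33 -268.82   60.  ] pointer x in rider frame -1.4848232424078043 -1.9151620140702903
```

Call:
move_arm:
  increments:
    - [[0,1.5,0],0,2]
    - [[0,0,0],0,2]
    - [[0,0,0],0,2]
    - [[0,0,0],0,2]
    - [[0,0,0],0,2]

```text
time: 32.65
tcp_pos: [496.1, -234.7, 74.6]
tool_rot: [[-0.08, 0.997, 0.003], [0.997, 0.08, -0.001], [-0.001, 0.003, -1.0]]
ft_force: [11.5, 0.7, -7.2]
finger_gap: 0.126
finger_force: 30.0
```

Call:
move_arm:
  increments:
    - [[0,0,0],0,2]
    - [[0,0,0],0,2]
    - [[0,0,0],0,2]
    - [[0,0,0],0,2]
    - [[0,0,0],0,2]

```text
time: 33.15
tcp_pos: [496.1, -234.7, 74.6]
tool_rot: [[-0.08, 0.997, 0.003], [0.997, 0.08, -0.001], [-0.001, 0.003, -1.0]]
ft_force: [11.8, 1.7, -7.9]
finger_gap: 0.121
finger_force: 30.0
```

Call:
move_arm:
  increments:
    - [[0,0,0],0,2]
    - [[0,0,0],0,2]
    - [[0,0,0],0,2]
    - [[0,0,0],0,2]
    - [[0,0,0],0,2]

```text
time: 33.65
tcp_pos: [496.1, -234.7, 74.6]
tool_rot: [[-0.08, 0.997, 0.003], [0.997, 0.08, -0.001], [-0.001, 0.003, -1.0]]
ft_force: [11.5, 1.0, -8.0]
finger_gap: 0.126
finger_force: 30.0
```

Call:
move_arm:
  increments:
    - [[0,0,0],0,2]
    - [[0,0,0],0,2]
    - [[0,0,0],0,2]
    - [[0,0,0],0,2]
    - [[0,0,0],0,2]

```text
time: 34.15
tcp_pos: [496.1, -234.7, 74.6]
tool_rot: [[-0.08, 0.997, 0.003], [0.997, 0.08, -0.001], [-0.001, 0.003, -1.0]]
ft_force: [11.6, 0.9, -8.6]
finger_gap: 0.126
finger_force: 30.0
```

Call:
move_arm:
  increments:
    - [[0,0,0],0,2]
    - [[0,0,0],0,2]
    - [[0,0,0],0,2]
    - [[0,0,0],0,2]
    - [[0,0,0],0,2]

```text
time: 34.65
tcp_pos: [496.1, -234.7, 74.6]
tool_rot: [[-0.08, 0.997, 0.003], [0.997, 0.08, -0.001], [-0.001, 0.003, -1.0]]
ft_force: [11.7, 1.5, -6.8]
finger_gap: 0.123
finger_force: 30.0
```

```bash
python3 sl.py
```

```text
19 7 rider [ 504.41 -288.55   60.  ] pointer [ 503.76 -268.66   60.  ] pointer x in rider frame 0.9089050158202077 0.9445309137570916
```

Call:
move_arm:
  increments:
    - [[0,10,0],0,2]
    - [[0,16,0],0,2]
    - [[0,16,0],0,2]
    - [[0,16,0],0,2]
    - [[0,13,0],0,2]

```text
time: 35.2
tcp_pos: [566.4, -228.8, 74.6]
tool_rot: [[-0.08, 0.997, 0.0], [0.997, 0.08, -0.0], [-0.0, 0.0, -1.0]]
ft_force: [3.5, -1.4, -2.1]
finger_gap: 0.123
finger_force: 30.0
```

Call:
move_arm:
  increments:
    - [[0,5,0],0,2]
    - [[0,0,0],0,20]
    - [[0,0,0],0,34]
    - [[0,0,0],0,34]
    - [[0,0,0],0,34]

```text
time: 35.7
tcp_pos: [569.8, -228.5, 74.7]
tool_rot: [[-0.08, 0.997, -0.001], [0.997, 0.08, 0.0], [0.0, -0.001, -1.0]]
ft_force: [-0.1, -0.8, 0.5]
finger_gap: 0.346
finger_force: 0.0
```

```bash
python3 st.py 571.1 -228.5 75; python3 sl.py
```

```text
t 35.7 tcp [ 569.81 -228.45   74.68] az_y 4.5634876941787175 F [-0.09 -0.79  0.52] gap 32.9177704745605 ff 0.0 q6 -0.5685503989489129
shift in tool axes [-0.15  1.29 -0.32]
17 6 rider [ 504.55 -289.05   60.  ] pointer [ 580.19 -263.83   60.  ] pointer x in rider frame 77.37997207841039 77.04636429554131
```

Lift clear and back, then check the whole bench.

Call:
move_arm:
  increments:
    - [[0,0,-10],0,34]
    - [[0,0,-30],0,34]
    - [[0,0,-45],0,34]
    - [[0,0,-45],0,34]
    - [[0,0,-45],0,34]

```text
time: 36.25
tcp_pos: [570.0, -228.2, 252.3]
tool_rot: [[-0.08, 0.997, 0.0], [0.997, 0.08, -0.0], [-0.0, 0.0, -1.0]]
ft_force: [0.9, -1.1, 0.1]
finger_gap: 0.355
finger_force: 0.0
```

Call:
move_arm:
  increments:
    - [[25,-40,0],0,34]
    - [[25,-40,0],0,34]
    - [[25,-40,0],0,34]
    - [[0,-30,0],0,34]
    - [[0,0,0],0,34]

```text
time: 36.75
tcp_pos: [412.1, -164.8, 250.8]
tool_rot: [[-0.08, 0.997, 0.0], [0.997, 0.08, -0.0], [-0.0, 0.0, -1.0]]
ft_force: [1.0, 0.1, -0.5]
finger_gap: 0.355
finger_force: 0.0
```

```bash
python3 st.py; python3 sl.py
python3 - <<'E'
from m import *
a=cam("top"); X=cloud(a); b=cam("scene")
q=(X[...,2]>98)&(X[...,2]<120); q[:212]=0;q[252:]=0;q[:,:380]=0;q[:,413:]=0
v,u=np.nonzero(q); print("fin",cv2.minAreaRect(on_z(a,np.c_[u,v],106)[:,:2].astype(np.float32)))
for n,c in(("blue",(605,-7)),("red",(605,274))):
    q=(X[...,2]>205)&(X[...,2]<232)&(np.hypot(X[...,0]-c[0],X[...,1]-c[1])<45); v,u=np.nonzero(q); print(n,len(u),X[v,u].mean(0),on_z(a,np.c_[u,v],219).mean(0))
cv2.imwrite("pics/end.png",np.vstack([cv2.resize(a["color"][140:280,100:470],(740,280)),cv2.resize(b["color"][130:300,140:400],(480,314))[:, :].repeat(1,1) if 0 else cv2.copyMakeBorder(cv2.resize(b["color"][130:300,140:400],(480,314)),0,0,0,260,cv2.BORDER_CONSTANT)]))
E
```

```text
t 36.75 tcp [ 412.09 -164.83  250.79] az_y 4.577460162566818 F [ 0.99  0.14 -0.47] gap 33.78966722962383 ff 0.0 q6 -0.6092153100172619
15 5 rider [ 503.92 -289.01   60.  ] pointer [ 579.7  -260.04   60.  ] pointer x in rider frame 77.82565294500031 77.86786034796307
fin ((517.1737670898438, -355.06201171875), (57.856468200683594, 14.551191329956055), 10.645315170288086)
blue 47 [603.32  -7.07 218.08] [603.15  -7.06 219.  ]
red 59 [604.09 274.85 217.36] [603.79 274.55 219.  ]
```

View pics/end.png

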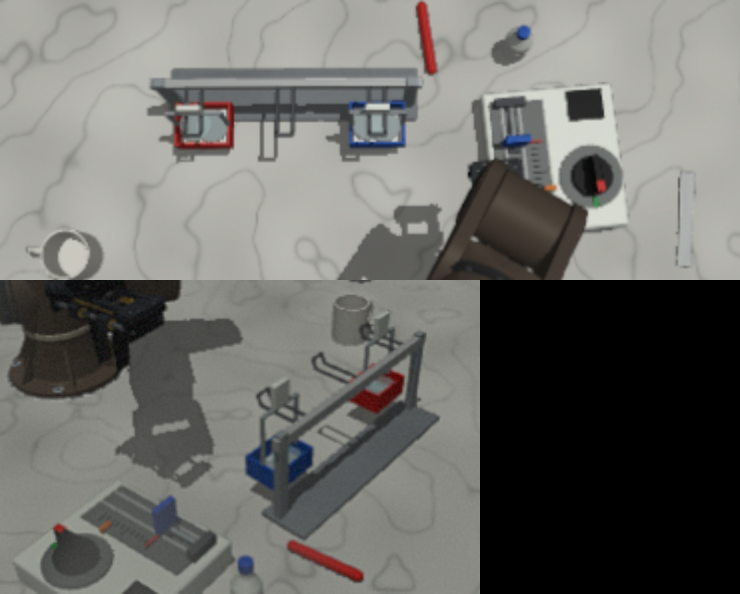

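Both baskets hang level on hooks 1 and 3, with no third basket on the bench. The red tip is at the green mark (600,185 and 597,200), the slide is home, and the bystanders are unmoved.

```bash
python3 -c "
from station import robot
print(robot.job_done())"
```

```text
the job is handed in; nothing more can be done
None
```

The job is handed in, though I haven't seen the judge's verdict: blue and red baskets (yellow was absent) hang on hooks 1 and 3, the knob is set to the green mark, and the size slide was held at the rider twice and is back home.

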